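# Build up a ribbon reel on its stand

### The job

Build up the wooden ribbon reel on the steel stand: set the wide flanged hub flange down over the upright spigot until it rests on the stand's shoulder, then set the larger of the two wooden end caps flange down over the end of the spigot so that it rests on top of the hub. Leave the small end cap lying where it is, and let go of everything.

Things in the scene. Friction and masses are not known exactly. Their poses are not given: they have to be found in the camera images.
- stand_seat (a point): The reel stand, fixed to the bench: a dark steel round foot 140 mm across and 12 mm high, on it a shoulder 70 mm across whose flat top is 26 mm above the bench, and from its middle an upright bright steel spigot 20 mm in diameter that rises 70 mm above the shoulder; its last 12 mm taper to an 8 mm nose. This point is the centre of the shoulder's top, on the spigot's axis; z up.
- hub_grip (a point): The wide flanged hub, loose, turned light wood, 110 g or so: a flange 120 mm across and 8 mm thick, lying face down on the bench, with a round barrel 46 mm across standing up from it, 48 mm high overall; a 27 mm bore runs right through. This point is on its axis, 30 mm above the underside of the flange, a good height to grip the barrel; z points up out of the barrel. Seated, its underside lies on the shoulder and the spigot's end stands 22 mm out of the barrel's top.
- cap_grip (a point): The larger end cap, loose, the same wood, 80 g or so: a flange 90 mm across and 8 mm thick, lying face down on the bench, with a round closed-topped knob 40 mm across standing up from it, 44 mm high overall; in its underside is a 27 mm socket 32 mm deep. This point is on its axis, 27 mm above the underside, a good height to grip the knob; z points up out of the knob. Seated, its underside rests on the top of the hub, with the spigot's end inside the socket.
- smallcap_grip (a point): The small end cap, for another stand, to be left alone: same wood and form, flange 60 mm across, knob 26 mm across, 36 mm high overall. This point is on its axis, 22 mm above the underside. The hub, both caps and a wooden candlestick (foot 72 mm across, slim stem, 72 mm high, not listed) lie in any order to the left and right of the stand.
Things that resemble listed ones, but are neither listed nor needed, are in the scene too. Leave any red look-alike of the part that bears cap_grip alone.

How it is judged:
On the way:
1. the hub is on the spigot, flange down on the shoulder (horizontal distance between hub_grip and stand_seat below 0.01 m and z of hub_grip in the frame of stand_seat below 0.036 m and angle between hub_grip's own z axis and vertical below 0.17 rad), for 0.2 s.
At the end, for the whole second after the job is handed in: The hub sits on the spigot flange down on the stand's shoulder (within 10 mm of the axis, 4 mm of its seated height, 7 degrees of upright), the larger end cap sits flange down on top of the hub (within 12 mm of the axis, 5 mm of its seated height, 7 degrees of upright), and both are at rest (horizontal distance between hub_grip and stand_seat below 0.01 m and z of hub_grip in the frame of stand_seat between 0.026 and 0.034 m and angle between each of hub_grip, cap_grip's own z axis and vertical below 0.12 rad and horizontal distance between cap_grip and stand_seat below 0.012 m and z of cap_grip in the frame of stand_seat between 0.07 and 0.08 m and linear speed of each of hub, cap below 0.02 m/s); the robot touches nothing.
It fails at once if the small end cap is moved by more than 40 mm (distance of smallcap_grip from where it was at the start of the episode above 0.04 m).
It also fails if it takes over 54 s, if anything falls off the work surface, if the arm or the gripper's body presses on something with over 40 N, if the wrist force passes 120 N, or if a joint passes its speed limit or range.

### The arm

A 7-joint arm with a two-finger parallel gripper is mounted at the origin on the work surface. World frame = base frame: x ahead of the robot, y to its left, z up, the work surface at z = 0. Lengths are in m, angles in rad, forces in N, time in s.
With the tool pointing down it reaches from about 0.425 to 0.875 m from the base axis. Payload 4.7 kg.
Tool frame: the origin (TCP) lies midway between the tips of the shut fingers; the grasp point (between the pads) lies 19 mm behind it; x points along the fingers, z is the direction in which the jaws open and shut, and the axes are right-handed (so a half turn about x gives the same grasp; the last joint's range is limited). The gripper opens to 85 mm and grips with 20 to 120 N. Pads are 22 mm wide; open, the fingers measure 114 mm over their backs; the gripper's body (76 mm by 85 mm) begins 54 mm behind the grasp point. The pads swing forward as they close: fully open they stand 13 mm farther back than shut.
Start: joints at [1.267, 0.321, -0.07, 1.45, 0.023, 1.371, -0.057], TCP at [0.203, -0.617, 0.231] pointing down, gripper open.
Joint ranges: [-2.86, 2.86], [-0.3, 2.09], [-1.38, 1.24], [0.06, 2.45], [-1.56, 4.7], [0.09, 2.05], [-2.69, 2.69]. Speed limits (rad/s): [2.57, 2.57, 3.14, 3.14, 3.14, 3.14, 3.14].

### API

Orientations are given as [roll, pitch, yaw] about the fixed x, y, z axes, in that order (R = Rz(yaw) Ry(pitch) Rx(roll)).
In Python, from workcell import bot, optics, order, models gives the robot as it stands.
- The arm moves only by the shell command python3 -m inch 'ROWS' [FORCE]. ROWS is text: rows parted by semicolons, each of 7 numbers parted by spaces: the shift along the tool's x, y, z in mm, then the turn, a rotation vector about the tool's x, y, z in rad, then the closure, from 0 (fully open) to 1 (shut). In form: tx ty tz rx ry rz claw; .... A call has 1 to 20 rows; each row is the pose to reach, as a shift and turn from the pose commanded when the call began, along the tool's axes at that moment; what a row does not reach only later rows make up. A row lasts 1/12 s, in which the tool goes at most 41.7 mm and 7.16 degrees, less where a joint would pass 70% of its speed; a pose out of reach is approached as far as the arm can. A call with a gripper value outside its range is refused whole. The fingers move at their own pace and stop on an object; FORCE is the grip in N (left out, the last holds). Time passes only in rows, so rows that repeat a pose let the fingers close. It gives the time, the measured TCP pose, the force and the opening at its end, in the units of the state.
- bot.get_obs(): the state, without advancing time (a new reading comes with each control period).
- optics.get_image(name): name is "side" or "top"; returns the picture (480x640x3 uint8, red, green, blue); there is no depth.
- optics.camera_model(name): a dict with "K" (3x3 intrinsics, pixels), "cam_to_world" (4x4, takes a point from camera to world coordinates). Camera axes: x right, y down, z forward; pixel columns grow to the right and rows downward; lengths in m; the calibration is good to about 2 mm. A picture is of the moment at which its call begins. camera_model takes no time and is no camera call.
- order.close_job(): hands the job in, once; it reports no verdict.
Trained networks look in the newest picture that a camera, given by its name, has taken for a name from the list of things; names that differ only in an ending like _2 or _b are one class to them, and where a whole thing is asked for, a point or a joint stands for the part that bears it (a point fixed in the world has none). Each returns a list of dicts, best first, with "conf" (0 to 1); they miss things now and then, are a little off and sometimes report something else, mostly with a low value. They report only what shows in the picture. A call takes as long as a camera call. They do not tell look-alikes from the thing itself.
- models.masks_of(name, camera): "region" (480x640 bool, what is visible of it) and "pixel" ([row, column] in pixels, amid what is visible of it).
The state is a dict: "clock": time; "joints": joint angles; "qvel": joint speeds; "tau": joint torques, N m; "eef_pos": TCP position; "orientation": TCP orientation; "ft_force": force on the tool from outside, world axes, zero at the start; "wrist_torque": the same for the moment, N m; "gripper_width": opening from 0.0 (shut) to 1.0 (fully open).
Only numpy, scipy, OpenCV 4.12 (cv2) and the standard library are available. Lean on these libraries where they do the work, as an engineer would, in place of code of your own. Each camera call takes 0.05 s, during which the arm holds its last target. There are 200 camera calls.

## Working session

There is one attempt and no reset: what is moved stays moved. The work goes in short steps, Python scripts to look and compute and a shell command to move; the robot and the scene stay as the last step left them, time stands still between calls to the robot, and variables do not carry over. Pictures are saved under pics/ and viewed, about 8 in all and at most 12, crops included, and the job is handed in when it is done.

```bash
mkdir -p pics; ls
python3 - <<'E'
from workcell import bot, optics, models
import cv2, numpy as np
print({k:np.round(v,3) for k,v in bot.get_obs().items()})
for c in ("top","side"):
    im=optics.get_image(c); cv2.imwrite(f"pics/{c}0.png",im[:,:,::-1])
    m=optics.camera_model(c); print(c,np.round(m["K"],1).tolist(),np.round(m["cam_to_world"],3).tolist())
    for n in ("stand_seat","hub_grip","cap_grip","smallcap_grip"):
        for r in models.masks_of(n,c):
            ys,xs=np.nonzero(r["region"]); print(c,n,round(r["conf"],2),np.round(r["pixel"]),len(ys),(xs.min(),xs.max(),ys.min(),ys.max()) if len(ys) else 0)
E
```

```text
pics
{'clock': np.float64(0.0), 'joints': array([ 1.267,  0.322, -0.07 ,  1.452,  0.023,  1.371, -0.057]), 'qvel': array([-0.001, -0.001,  0.002, -0.   , -0.001,  0.002, -0.001]), 'tau': array([-0.0000e+00, -4.9358e+01, -3.8200e-01, -3.1434e+01,  1.3000e-02,
        1.1000e-02, -0.0000e+00]), 'eef_pos': array([ 0.203, -0.617,  0.23 ]), 'orientation': array([-3.102,  1.569,  1.928]), 'ft_force': array([ 0.385, -0.057, -0.069]), 'wrist_torque': array([ 0.018,  0.006, -0.025]), 'gripper_width': np.float64(0.999)}
top [[614.2, 0.0, 317.6], [0.0, 614.2, 247.7], [0.0, 0.0, 1.0]] [[-0.011, -0.982, 0.188, 0.381], [-1.0, 0.007, -0.02, -0.032], [0.018, -0.188, -0.982, 1.176], [0.0, 0.0, 0.0, 1.0]]
top stand_seat 0.69 [248. 259.] 4080 (np.int64(226), np.int64(297), np.int64(209), np.int64(281))
top hub_grip 0.62 [330. 132.] 3149 (np.int64(99), np.int64(163), np.int64(297), np.int64(360))
top cap_grip 0.97 [186. 355.] 1528 (np.int64(332), np.int64(376), np.int64(164), np.int64(207))
top cap_grip 0.66 [323. 356.] 1758 (np.int64(335), np.int64(380), np.int64(298), np.int64(345))
top cap_grip 0.64 
[... 438 characters left out ...]
.0, 0.0, 0.0, 1.0]]
side stand_seat 0.9 [267. 298.] 2460 (np.int64(265), np.int64(333), np.int64(231), np.int64(292))
side hub_grip 0.71 [370. 263.] 3579 (np.int64(227), np.int64(303), np.int64(342), np.int64(402))
side cap_grip 0.91 [219. 383.] 771 (np.int64(364), np.int64(402), np.int64(203), np.int64(231))
side cap_grip 0.84 [258. 415.] 1018 (np.int64(391), np.int64(433), np.int64(237), np.int64(270))
side cap_grip 0.72 [222. 314.] 755 (np.int64(296), np.int64(333), np.int64(203), np.int64(231))
side cap_grip 0.69 [201. 431.] 681 (np.int64(411), np.int64(447), np.int64(187), np.int64(214))
side smallcap_grip 0.56 [227. 457.] 363 (np.int64(447), np.int64(472), np.int64(215), np.int64(235))
```

View pics/top0.png

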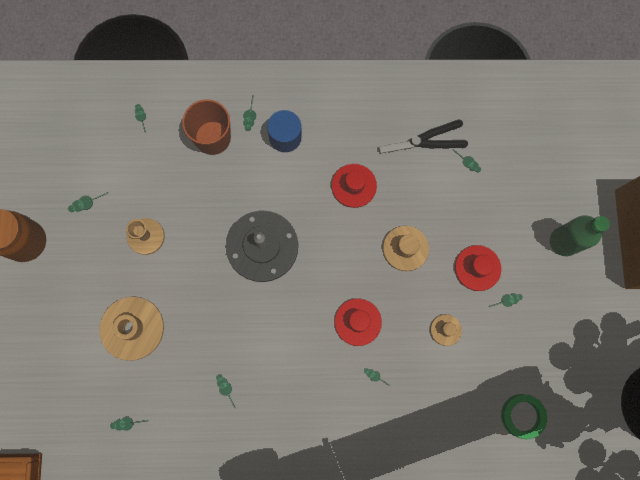

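View pics/side0.png

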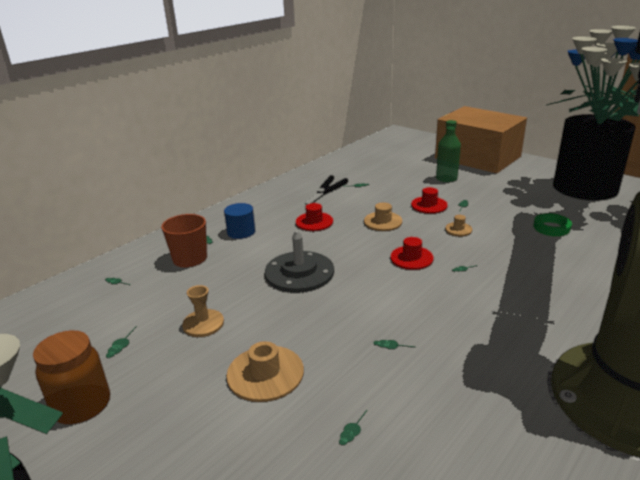

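The top view shows the hub at (col 131, row 328), the stand at (262, 246), the candlestick at (145, 236) and the small cap at (446, 330). The cap_grip candidates are red (355,186), red (358,322), red (478,268) and plain wood (406,248). The wooden one fits, because the cap is described as the same wood as the hub and is larger than the small cap. I'll measure and confirm it in a crop.

```bash
cat > h.py <<'E'
from workcell import bot, optics, models
import cv2, numpy as np
from scipy.spatial.transform import Rotation as R
def ray(c,col,row,z):
    m=optics.camera_model(c); T=np.array(m["cam_to_world"]); d=T[:3,:3]@np.linalg.solve(np.array(m["K"]),[col,row,1])
    return T[:3,3]+d*(z-T[2,3])/d[2]
def proj(c,p):
    m=optics.camera_model(c); T=np.array(m["cam_to_world"]); q=np.array(m["K"])@(T[:3,:3].T@(np.array(p)-T[:3,3])); return q[:2]/q[2]
def pose():
    o=bot.get_obs(); return np.array(o["eef_pos"]), R.from_euler("xyz",o["orientation"]),o
def to(p,yaw=None):
    """mm in tool axes to reach world p with TCP"""
    e,r,o=pose(); return np.round(r.inv().apply(np.array(p)-e)*1000,1)
def circ(region,c,z):
    """circle in plane z fitted to the hull of a mask: centre, diameter"""
    k,_=cv2.findContours(region.astype(np.uint8),cv2.RETR_EXTERNAL,cv2.CHAIN_APPROX_NONE)
    k=max(k,key=cv2.contourArea); w=np.array([ray(c,*p[0],z)[:2] for p in cv2.convexHull(k)])
    w0,rad=cv2.minEnclosingCircle((w*1000).astype(np.float32)); 
    A=np.c_[2*w,np.ones(len(w))]; s=np.linalg.lstsq(A,(w**2).sum(1),rcond=None)[0]
    return s[:2],2*np.sqrt(s[2]+s[:2]@s[:2])
E
python3 - <<'E'
from h import *
im=optics.get_image("top"); im2=optics.get_image("side")
cv2.imwrite("pics/cap.png",np.hstack([cv2.resize(im[170:350,325:505],(400,400)),cv2.resize(im2[180:280,380:480],(400,400))])[:,:,::-1])
for c in ("top","side"):
  for n,z in (("stand_seat",.012),("hub_grip",.008),("cap_grip",.008),("smallcap_grip",.008)):
    for r in models.masks_of(n,c):
        s,d=circ(r["region"],c,z); print(c,n,np.round(r["pixel"]),np.round(s,4),round(d,4))
e,r,o=pose(); print(np.round(e,4)); print(np.round(r.as_matrix(),3))
E
```

```text
top stand_seat [246. 260.] [0.6085 0.0525] 0.1405
top stand_seat [329. 443.] [ 0.444  -0.2949] 0.0594
top hub_grip [329. 133.] [0.4536 0.2969] 0.1193
top cap_grip [267. 476.] [ 0.5633 -0.3646] 0.0903
top cap_grip [187. 356.] [ 0.7301 -0.1279] 0.0886
top cap_grip [321. 355.] [ 0.4611 -0.1291] 0.0899
top cap_grip [245. 403.] [ 0.6027 -0.2258] 0.0904
top smallcap_grip [328. 443.] [ 0.4447 -0.2961] 0.0596
side stand_seat [271. 297.] [0.6348 0.0352] 0.1987
side hub_grip [369. 264.] [0.4526 0.299 ] 0.1248
side cap_grip [204. 430.] [ 0.5744 -0.3812] 0.1328
side cap_grip [257. 413.] [ 0.4655 -0.1374] 0.1185
side cap_grip [218. 317.] [ 0.7422 -0.1406] 0.1309
side cap_grip [217. 384.] [ 0.6096 -0.2406] 0.1234
side smallcap_grip [228. 460.] [ 0.4514 -0.3041] 0.0902
[ 0.2031 -0.6175  0.2313]
[[-0.     0.95   0.312]
 [-0.     0.312 -0.95 ]
 [-1.    -0.     0.   ]]
```

View pics/cap.png

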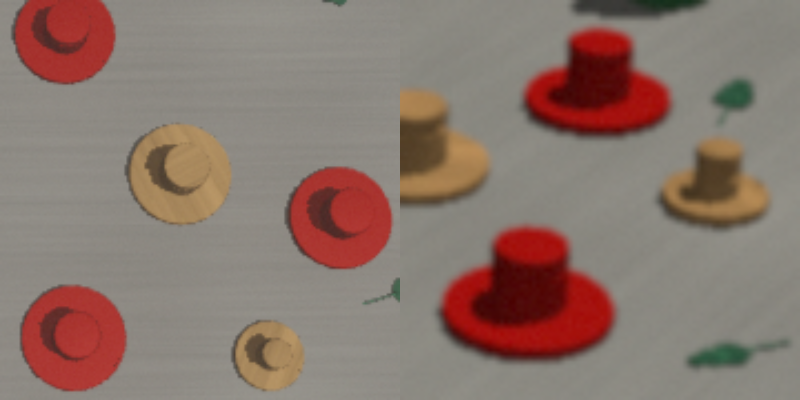

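The wooden 90 mm cap at (406,248) is the target: it's the only large cap that isn't red, and it measures 90.4 mm across. From the top view, the hub is at (0.454, 0.297), the cap at (0.603, -0.226) and the stand at (0.6085, 0.0525), and the fitted diameters match the given sizes. I'll move by translation only, curving around the inner reach limit.

```bash
python3 -m inch '0 538 -367 0 0 0 0; 0 538 -367 0 0 0 0; 0 538 -367 0 0 0 0; 0 538 -367 0 0 0 0; 0 538 -367 0 0 0 0; 0 538 -367 0 0 0 0; 0 538 -367 0 0 0 0; 0 538 -367 0 0 0 0; 0 538 -367 0 0 0 0; 0 538 -367 0 0 0 0; 0 538 -367 0 0 0 0; 0 538 -367 0 0 0 0; 0 538 -367 0 0 0 0; 0 538 -367 0 0 0 0; 0 538 -367 0 0 0 0; 0 538 -367 0 0 0 0; 0 538 -367 0 0 0 0; 0 538 -367 0 0 0 0' 30; python3 -c "
from h import *
print(to((.4536,.2969,.12)),pose()[2]['joints'])"
```

```text
clock: 2.5
eef_pos: [0.6001, -0.0984, 0.2311]
orientation: [3.128, 1.57, 1.88]
ft_force: [0.5, 0.2, -0.3]
gripper_width: 0.997
[ 111.4  -13.8 -421.3] [ 0.54922421  0.27202207 -0.51853602  1.54645581  0.1358811   1.35962054
 -1.23071927]
```

```bash
python3 -m inch '0 -14 -421 -1.2 0 0 0; 0 -14 -421 -1.2 0 0 0; 0 -14 -421 -1.2 0 0 0; 0 -14 -421 -1.2 0 0 0; 0 -14 -421 -1.2 0 0 0; 0 -14 -421 -1.2 0 0 0; 0 -14 -421 -1.2 0 0 0; 0 -14 -421 -1.2 0 0 0; 0 -14 -421 -1.2 0 0 0; 0 -14 -421 -1.2 0 0 0; 0 -14 -421 -1.2 0 0 0; 111 -14 -421 -1.2 0 0 0; 111 -14 -421 -1.2 0 0 0; 111 -14 -421 -1.2 0 0 0; 111 -14 -421 -1.2 0 0 0; 111 -14 -421 -1.2 0 0 0'; python3 -c "
from h import *
print(to((.4536,.2969,.008)),pose()[2]['joints']);print(np.round(pose()[1].as_matrix(),3))
im=optics.get_image('side'); cv2.imwrite('pics/s1.png',cv2.resize(im[180:430,140:440],(720,600))[:,:,::-1])"
```

```text
clock: 3.83
eef_pos: [0.4546, 0.2927, 0.1196]
orientation: [-2.435, 1.568, -2.49]
ft_force: [0.8, -0.3, 1.4]
gripper_width: 0.998
[111.5   4.3  -1. ] [ 0.1561852   0.28672146 -0.88391099  1.83291462  0.24304555  1.13838979
 -0.86679782]
[[-0.002  0.055  0.998]
 [-0.002  0.998 -0.055]
 [-1.    -0.002 -0.002]]
```

View pics/s1.png

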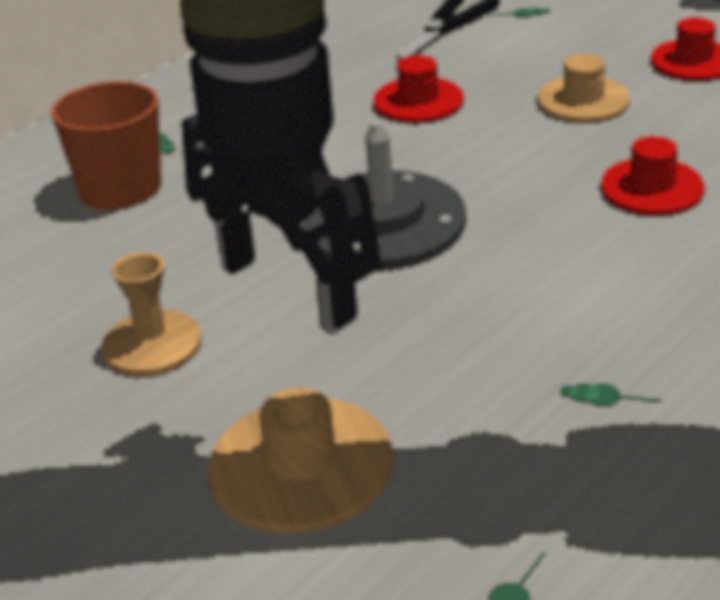

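The arm hangs above the hub (crop position (300, 460)), with the jaws straddling it along x. I'll lower it partway first, so lag shows before the grip.

```bash
python3 -m inch '30 0 0 0 0 0 0; 50 0 0 0 0 0 0; 50 0 0 0 0 0 0; 50 0 0 0 0 0 0'; python3 -c "
from h import *
print(to((.4536,.2969,.008)))"
```

```text
clock: 4.22
eef_pos: [0.4557, 0.2949, 0.072]
orientation: [0.415, 1.569, 0.361]
ft_force: [-0.1, 0.4, -0.2]
gripper_width: 0.999
[64.   1.8 -2.3]
```

```bash
python3 -m inch '20 2 -2 0 0 0 0; 40 2 -2 0 0 0 0; 55 2 -2 0 0 0 0; 64 2 -2 0 0 0 0; 64 2 -2 0 0 0 0; 64 2 -2 0 0 0 1; 64 2 -2 0 0 0 1; 64 2 -2 0 0 0 1; 64 2 -2 0 0 0 1; 64 2 -2 0 0 0 1; 64 2 -2 0 0 0 1; 64 2 -2 0 0 0 1; 64 2 -2 0 0 0 1; 64 2 -2 0 0 0 1; 64 2 -2 0 0 0 1' 40
```

```text
clock: 5.47
eef_pos: [0.4538, 0.2975, 0.0078]
orientation: [0.312, 1.568, 0.258]
ft_force: [-0.3, -1.1, 6.0]
gripper_width: 0.523
```

It's gripped at about 45 mm for a 46 mm barrel. Lift.

```bash
python3 -m inch '-20 0 0 0 0 0 1; -50 0 0 0 0 0 1; -80 0 0 0 0 0 1; -110 0 0 0 0 0 1; -125 0 0 0 0 0 1; -125 0 0 0 0 0 1; -125 0 0 0 0 0 1'; python3 -c "
from h import *
e,r,o=pose();print(e,np.round(r.as_matrix(),3),o['joints'])
print(to((.6085,.0525,.135)))"
```

```text
clock: 6.05
eef_pos: [0.4531, 0.2969, 0.1318]
orientation: [0.01, 1.569, -0.044]
ft_force: [-0.1, -0.7, -1.6]
gripper_width: 0.529
[0.45312501 0.29687793 0.1318092 ] [[ 0.002  0.053  0.999]
 [-0.     0.999 -0.053]
 [-1.     0.     0.002]] [ 0.16199614  0.27255286 -0.89691735  1.82145173  0.23326814  1.15631118
 -0.86488715]
[  -2.9 -235.8  168.2]
```

```bash
python3 -m inch '-5 -20 14 0 0 0 1; -5 -50 35 0 0 0 1; -5 -80 57 0 0 0 1; -5 -110 79 0 0 0 1; -5 -140 100 0 0 0 1; -5 -170 121 0 0 0 1; -5 -200 143 0 0 0 1; -5 -222 158 0 0 0 1; -5 -232 166 0 0 0 1; -5 -236 168 0 0 0 1; -5 -236 168 0 0 0 1; -5 -236 168 0 0 0 1'
python3 - <<'E'
from h import *
e,r,o=pose();print(e,np.round(r.as_matrix(),3),o['gripper_width'])
print(to((.6085,.0525,.135)))
for c in ("side","top"):
    im=optics.get_image(c)
    for n in("hub_grip","stand_seat"):
        for q in models.masks_of(n,c)[:1]:
            ys,xs=np.nonzero(q["region"]);print(c,n,q["conf"],len(ys),xs.min(),xs.max(),ys.min(),ys.max())
            z=e[2]-.008+.008 if n=="hub_grip" else .012
            print(circ(q["region"],c,z))
    a,b=proj(c,e).astype(int); a0=a-90;b0=b-80
    cv2.imwrite(f"pics/{c}2.png",cv2.resize(im[b0:b0+180,a0:a0+200],None,fx=3,fy=3,interpolation=cv2.INTER_CUBIC)[:,:,::-1]); print(c,"crop",a0,b0)
    for p in [(.6085,.0525,.096),(.6085,.0525,.026),(e[0],e[1],e[2]-.008)]: print((proj(c,p)-[a0,b0])*3)
E
```

```text
clock: 7.05
eef_pos: [0.6066, 0.0547, 0.1355]
orientation: [2.624, 1.568, 2.573]
ft_force: [-0.3, -0.1, -0.5]
gripper_width: 0.528
[0.60661396 0.0546916  0.13548501] [[-0.002  0.05   0.999]
 [ 0.001  0.999 -0.05 ]
 [-1.     0.001 -0.002]] 0.5282757710237539
[ 0.5 -2.1  2. ]
side hub_grip 0.57 1455 266 326 191 233
(array([0.61906622, 0.04648827]), np.float64(0.15470129070692162))
side stand_seat 0.92 2579 264 334 233 292
(array([0.6279255 , 0.03373508]), np.float64(0.19527357877401005))
side crop 205 133
[276.62580217 294.68647478]
[282.8863393 387.4017543]
[273.46833263 253.04253187]
top crop 165 152
[280.18943077 253.69745907]
[288.6048396  276.38436408]
[272.24868885 245.7419542 ]
```

View pics/side2.png

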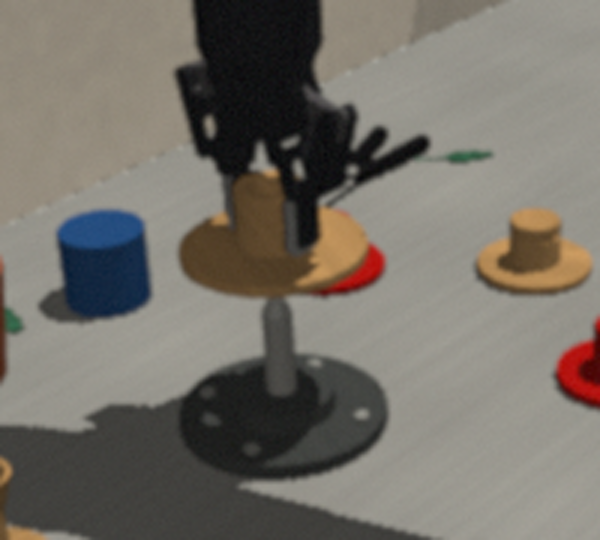

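The nose shows at (277, 298) against a prediction of (277, 295), and the flange centre is at about 274 against 273.5. So measurement and calibration agree to about 1 mm. I'll correct by (-2, +2) mm and lower over the spigot.

```bash
python3 -m inch '0 -2 2 0 0 0 1; 10 -2 2 0 0 0 1; 20 -2 2 0 0 0 1; 28 -2 2 0 0 0 1; 36 -2 2 0 0 0 1; 44 -2 2 0 0 0 1; 52 -2 2 0 0 0 1; 52 -2 2 0 0 0 1'; python3 -c "
from h import *
print(to((.6085,.0525,.034)))"
```

```text
clock: 8.02
eef_pos: [0.6085, 0.05, 0.0819]
orientation: [-3.074, 1.567, -3.126]
ft_force: [-0.2, 0.2, -1.8]
gripper_width: 0.526
[47.9  2.5  0. ]
```

```bash
python3 -m inch '0 2 0 0 0 0 1; 10 2 0 0 0 0 1; 20 2 0 0 0 0 1; 30 2 0 0 0 0 1; 38 2 0 0 0 0 1; 44 2 0 0 0 0 1; 46 2 0 0 0 0 1; 46 2 0 0 0 0 1; 46 2 0 0 0 0 1'; python3 -c "
from h import *
print(to((.6085,.0525,.034)))"
```

```text
clock: 8.77
eef_pos: [0.6101, 0.0523, 0.0384]
orientation: [0.384, 1.571, 0.331]
ft_force: [-0.1, 0.3, -1.5]
gripper_width: 0.529
[ 4.4  0.1 -1.6]
```

```bash
python3 -m inch '2 0 -1 0 0 0 1; 4 0 -1 0 0 0 1; 4 0 -1 0 0 0 1; 4 0 -1 0 0 0 1'; python3 -m inch '0 0 0 0 0 0 0.8; 0 0 0 0 0 0 0.4; 0 0 0 0 0 0 0; 0 0 0 0 0 0 0; 0 0 0 0 0 0 0; 0 0 0 0 0 0 0; 0 0 0 0 0 0 0; 0 0 0 0 0 0 0; 0 0 0 0 0 0 0; 0 0 0 0 0 0 0'
```

```text
clock: 9.1
eef_pos: [0.609, 0.0522, 0.0343]
orientation: [-1.349, 1.571, -1.402]
ft_force: [0.5, -0.6, -0.7]
gripper_width: 0.53
clock: 9.93
eef_pos: [0.609, 0.0523, 0.0343]
orientation: [-1.323, 1.571, -1.376]
ft_force: [-0.0, 0.0, -0.3]
gripper_width: 1.002
```

```bash
python3 -m inch '-15 0 0 0 0 0 0; -40 0 0 0 0 0 0; -75 0 0 0 0 0 0; -110 0 0 0 0 0 0; -130 -10 0 0 0 0 0; -130 -40 1 0 0 0 0; -130 -80 2 0 0 0 0; -130 -120 3 0 0 0 0; -130 -160 4 0 0 0 0; -130 -200 5 0 0 0 0; -130 -240 7 0 0 0 0; -120 -270 8 0 0 0 0; -100 -278 8 0 0 0 0; -80 -278 8 0 0 0 0; -60 -278 8 0 0 0 0; -40 -278 8 0 0 0 0; -40 -278 8 0 0 0 0; -40 -278 8 0 0 0 0'
python3 - <<'E'
from h import *
e,r,o=pose();print(np.round(r.as_matrix(),3),o["joints"])
print(to((.6027,-.2258,.008)))
im=optics.get_image("top")
for q in models.masks_of("hub_grip","top")[:1]: print(q["conf"],circ(q["region"],"top",.034))
s=optics.get_image("side")
a=cv2.resize(im[180:320,200:340],(400,400),interpolation=cv2.INTER_CUBIC);b=cv2.resize(s[160:300,260:400],(400,400),interpolation=cv2.INTER_CUBIC)
cv2.imwrite("pics/h3.png",np.hstack([a,b])[:,:,::-1])
E
```

```text
clock: 11.43
eef_pos: [0.6018, -0.2255, 0.0744]
orientation: [2.685, 1.569, 2.632]
ft_force: [0.5, 0.1, 0.7]
gripper_width: 1.002
[[-0.001  0.053  0.999]
 [ 0.001  0.999 -0.053]
 [-1.     0.001 -0.001]] [ 0.79139968  0.49568611 -0.61182129  1.62456244  0.30777708  1.12094136
  0.04782802]
[66.4 -0.3  1. ]
0.94 (array([0.60811201, 0.05294813]), np.float64(0.12025835867021638))
```

View pics/h3.png

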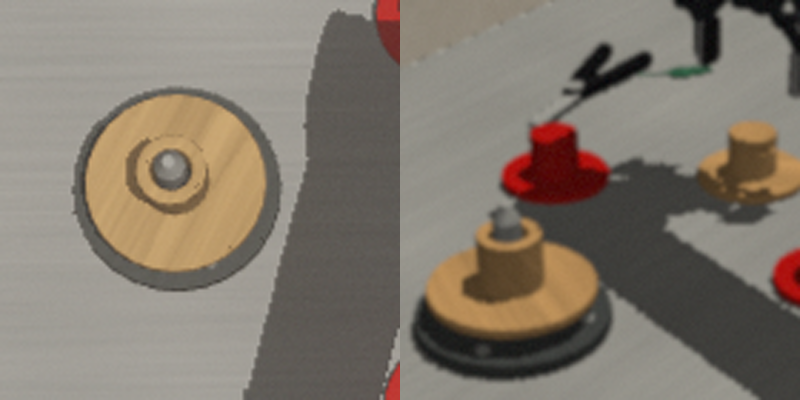

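The hub sits flat on the shoulder (crop centre (175, 183), fitted at (0.6081, 0.0529), 120 mm across) and the spigot stands out of its bore. Now the cap.

```bash
python3 -m inch '20 0 1 0 0 0 0; 40 0 1 0 0 0 0; 56 0 1 0 0 0 0; 66 0 1 0 0 0 0; 66 0 1 0 0 0 0; 66 0 1 0 0 0 1; 66 0 1 0 0 0 1; 66 0 1 0 0 0 1; 66 0 1 0 0 0 1; 66 0 1 0 0 0 1; 66 0 1 0 0 0 1; 66 0 1 0 0 0 1; 66 0 1 0 0 0 1; 66 0 1 0 0 0 1; 66 0 1 0 0 0 1; 66 0 1 0 0 0 1' 40; python3 -m inch '-20 0 0 0 0 0 1; -50 0 0 0 0 0 1; -80 0 0 0 0 0 1; -110 0 0 0 0 0 1; -130 0 0 0 0 0 1; -130 0 0 0 0 0 1; -130 0 0 0 0 0 1'; python3 -c "
from h import *
print(to((.6083,.0527,.138)))"
```

```text
clock: 12.92
eef_pos: [0.6044, -0.2262, 0.0099]
orientation: [-0.435, 1.568, -0.488]
ft_force: [-0.3, -0.4, 6.4]
gripper_width: 0.457
clock: 13.5
eef_pos: [0.6039, -0.226, 0.1396]
orientation: [-0.515, 1.568, -0.568]
ft_force: [-0.6, -1.2, -1.2]
gripper_width: 0.458
[  1.2 278.6 -10.3]
```

```bash
python3 -m inch '0 20 -1 0 0 0 1; 0 50 -2 0 0 0 1; 0 80 -3 0 0 0 1; 0 110 -4 0 0 0 1; 0 140 -5 0 0 0 1; 0 170 -6 0 0 0 1; 0 200 -7 0 0 0 1; 0 230 -8 0 0 0 1; 0 255 -9 0 0 0 1; 0 270 -10 0 0 0 1; 0 278 -10 0 0 0 1; 0 279 -10 0 0 0 1; 0 279 -10 0 0 0 1; 0 279 -10 0 0 0 1'
python3 - <<'E'
from h import *
e,r,o=pose();print(o["gripper_width"],to((.6083,.0527,.1)))
c="side";im=optics.get_image(c);a0,b0=205,133
cv2.imwrite(f"pics/side4.png",cv2.resize(im[b0:b0+180,a0:a0+200],None,fx=3,fy=3,interpolation=cv2.INTER_CUBIC)[:,:,::-1])
for p in [(.6083,.0527,.096),(.6083,.0527,.074),(e[0],e[1],e[2]-.009)]: print((proj(c,p)-[a0,b0])*3)
E
```

```text
clock: 14.67
eef_pos: [0.6079, 0.0512, 0.1375]
orientation: [-2.345, 1.569, -2.4]
ft_force: [0.8, 0.3, -0.5]
gripper_width: 0.455
0.45546580216384464 [37.5  1.6  0.4]
[276.63978641 294.8956296 ]
[278.65182962 324.69291565]
[275.70903476 249.09072482]
```

View pics/side4.png

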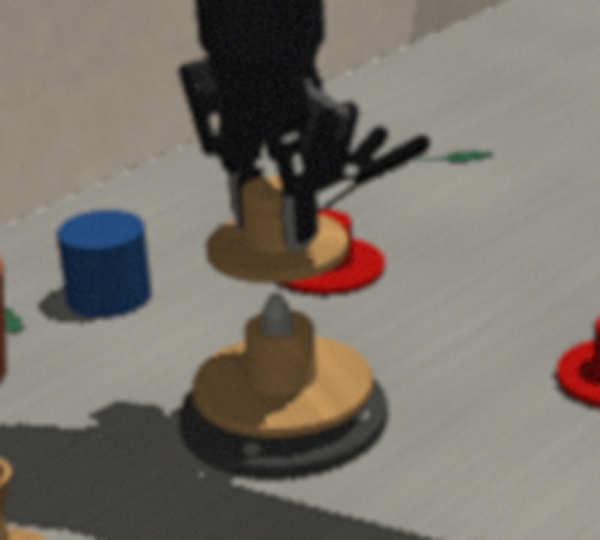

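The cap is level over the nose: flange spans 207–350, centre 278, and the nose is at (277, 297). Lowering with a +2 mm y correction.

```bash
python3 -m inch '0 2 0 0 0 0 1; 10 2 0 0 0 0 1; 18 2 0 0 0 0 1; 24 2 0 0 0 0 1; 30 2 0 0 0 0 1; 36 2 0 0 0 0 1; 42 2 0 0 0 0 1; 47 2 0 0 0 0 1; 50 2 0 0 0 0 1; 50 2 0 0 0 0 1; 50 2 0 0 0 0 1'
```

```text
clock: 15.63
eef_pos: [0.6082, 0.0554, 0.0882]
orientation: [3.032, 1.571, 2.979]
ft_force: [0.4, 0.4, -0.9]
gripper_width: 0.453
```

```bash
python3 -m inch '1 -2 0 0 0 0 1; 2 -2 0 0 0 0 1; 4 -2 0 0 0 0 1; 5 -2 0 0 0 0 1; 5 -2 0 0 0 0 1'
```

```text
clock: 16.05
eef_pos: [0.6083, 0.0531, 0.0839]
orientation: [-0.838, 1.57, -0.891]
ft_force: [-1.3, -0.9, 3.2]
gripper_width: 0.459
```

Contact is just starting, with about 4 N upward at the seated height. Release and back off.

```bash
python3 -m inch '0 0 0 0 0 0 0.8; 0 0 0 0 0 0 0.4; 0 0 0 0 0 0 0; 0 0 0 0 0 0 0; 0 0 0 0 0 0 0; 0 0 0 0 0 0 0; 0 0 0 0 0 0 0; 0 0 0 0 0 0 0; 0 0 0 0 0 0 0; -15 0 0 0 0 0 0; -35 0 0 0 0 0 0; -60 0 0 0 0 0 0; -90 0 0 0 0 0 0; -90 -30 0 0 0 0 0; -90 -65 0 0 0 0 0; -90 -105 0 0 0 0 0; -90 -145 0 0 0 0 0; -90 -185 0 0 0 0 0; -90 -185 0 0 0 0 0; -90 -185 0 0 0 0 0'
python3 - <<'E'
from h import *
im=optics.get_image("top")
def near(L,c,p): return [q for q in L if np.hypot(*(circ(q["region"],c,.08)[0]-p))<.05]
for q in near(models.masks_of("cap_grip","top"),"top",(.608,.053)): print("cap",q["conf"],circ(q["region"],"top",.082))
for q in near(models.masks_of("hub_grip","top"),"top",(.608,.053)): print("hub",q["conf"],circ(q["region"],"top",.034))
for q in models.masks_of("smallcap_grip","top")[:1]: print("small",q["conf"],circ(q["region"],"top",.008))
s=optics.get_image("side")
a=cv2.resize(im[180:320,200:340],(400,400),interpolation=cv2.INTER_CUBIC);b=cv2.resize(s[180:320,230:370],(400,400),interpolation=cv2.INTER_CUBIC)
cv2.imwrite("pics/h5.png",np.hstack([a,b])[:,:,::-1])
print((proj("side",(.6083,.0527,.118))-[230,180])*400/140)
E
```

```text
clock: 17.72
eef_pos: [0.5976, -0.1357, 0.1729]
orientation: [-2.118, 1.57, -2.177]
ft_force: [-0.7, 1.0, 0.9]
gripper_width: 0.998
cap 0.71 (array([0.60755113, 0.05269688]), np.float64(0.09003924713148961))
hub 0.55 (array([0.60821514, 0.05221318]), np.float64(0.11844935741717456))
small 0.6 (array([ 0.44617329, -0.31823771]), np.float64(0.024475295418496534))
[190.08142693 117.59306533]
```

View pics/h5.png

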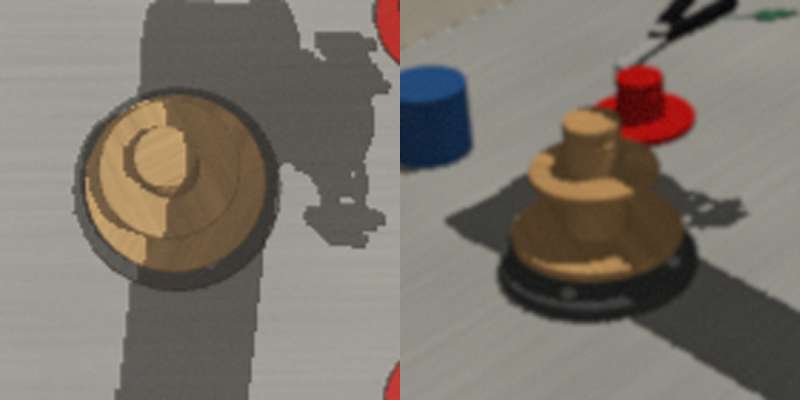

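The cap sits level on the hub. Its knob top is at (190, 121) in the side crop, against (190, 118) predicted for seated, and the top-view fit puts it within 1 mm of the axis. Handing in.

```bash
python3 -c "
from workcell import order; print(order.close_job())"
```

```text
the job is handed in; nothing more can be done
None
```

The reel is built and the job is handed in, at about 18 s of the 54 s allowed. The hub went flange down over the spigot onto the shoulder, and the larger wooden cap (the only large cap that isn't red) went on top. The gripper is open and clear of both.

- **Hub:** after release, the top view put its centre within about 1 mm of the stand's axis, and its flange lay flat on the shoulder.
- **Cap:** it is also within about 1 mm of the axis. In the side view its knob top was within about a pixel of where a seated cap's should be.
- **Forces:** the readings after each move stayed under about 7 N.
- **Small cap:** I never worked near it, but the last check did not confirm its position. The network returned only a 24 mm wide fragment, about 22 mm from the earlier position. I think the arm was hiding part of it, but I did not look again.

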